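# Sight the two drillings of a soapstone oil burner against the bench lamp

## Task

Check the drilled soapstone oil burner at the bench lamp, to see that its drillings meet cleanly in the middle: pick it up by its two rough-sawn sides only, never touching its two polished window faces, and hold it upright and still a hand's breadth (about 10 cm) in front of the lamp for a second, so that the beam runs straight through the middle of the small air hole. Then give it a quarter turn and bring the big window into the middle of the beam instead, squarely facing the lamp, and finish there: the program ends while the gripper still holds the burner steady in the light, not put down. Do not knock the lamp, and leave the undrilled blank and everything else on the bench where it is.

Things in the scene. Friction and masses are not known exactly. Their poses are not given: they have to be found in the camera images.
- burner_window (a point): centre of the oil burner, half-way up (50 mm above the underside) on its middle line: here the big window, a 26 mm round bore right through along own x, has its centre. The faces at own +x and -x, where the window opens, are polished (not to be touched); the sides at own +y and -y are rough-sawn with saw scores: grip these. Own z is up; a half turn about z leaves the block the same.
- burner_airhole (a point): centre of the burner's small air hole, a 14 mm round bore right through the block along own y (from one rough-sawn side to the other), 16 mm above the underside, straight below burner_window by 34 mm; same axes
- burner: the whole oil burner: a loose upright block of pale soapstone, 46 mm (own x) by 46 mm (own y) by 100 mm tall, about 0.5 kg, told from the equally large undrilled blank by its two bores and the round dish, 34 mm across and 7 mm deep, in its top. Origin at the centre of its underside, axes as for burner_window.
- polished_a: polished panel on the burner's own +x face, 40 mm wide, 94 mm tall, standing 2 mm proud (its outer surface is 23 mm from the block's middle line); the origin is at its foot on the inner side
- polished_b: the same on the burner's own -x face
- lamp_lens (a point): centre of the round front glass (74 mm across) of the bench lamp, 160 mm above the bench; own x is the direction in which the beam leaves the lamp, level; own z is up. The head is 86 mm across and ends flush with the glass.
- lamp: bench lamp, fixed to the bench: round base 132 mm across, curved neck, level reflector head with its axis 160 mm up. Origin on the bench 21 mm behind the glass; own x is the direction of the beam, own z up. The base lies behind and below the head and reaches no farther forward than the glass.
- blank: bystander: undrilled soapstone blank, 46 x 46 x 100 mm, upright, sawn all round, flat top; origin at the centre of its underside
- bowl_nest: bystander: nest of three graded soapstone bowls, 136 mm across, 62 mm high; origin at the centre of its underside
- pawn: bystander: speckled soapstone chess pawn, 30 mm across, 61 mm tall; origin at the centre of its underside
- chuck_key: bystander: brass T-shaped drill chuck key lying flat, 82 mm long, 56 mm across the bar, 13 mm high; origin underneath its shank
- tortoise: bystander: pink soapstone tortoise, about 105 mm long, 42 mm high; origin at the centre of its underside
- rasp: bystander: stone rasp lying flat, 258 mm long, 25 mm high; origin underneath, near the handle's ferrule; own x points from handle to blade
- sanding_block: bystander: cork sanding block, 90 x 55 x 32 mm; origin at the centre of its underside
Not all that is in view belongs to the job. What is shaped like the burner but blue is not meant.

How it is judged:
On the way:
1. the burner, held up in the fingers, stands still in the beam with its air hole along it (x of burner_airhole in the frame of lamp_lens between 0.06 and 0.18 m and y of burner_airhole in the frame of lamp_lens between -0.012 and 0.012 m and z of burner_airhole in the frame of lamp_lens between -0.012 and 0.012 m and angle between the y axis of burner_window and the x axis of lamp_lens, either way round below 0.2 rad and angle between burner_window's own z axis and vertical below 0.2 rad and contact force between the fingers and burner above 2 N and linear speed of burner below 0.03 m/s and angular speed of burner below 0.3 rad/s), for 0.5 s.
At the end, for the whole second after the job is handed in: After the air hole was held so for 0.5 s, the gripper holds the burner in the air, still and upright, its window bore within 0.2 rad of the beam, the window's centre 60 to 180 mm in front of the lamp's glass and within 12 mm of the beam's middle sideways and in height (x of burner_window in the frame of lamp_lens between 0.06 and 0.18 m and y of burner_window in the frame of lamp_lens between -0.012 and 0.012 m and z of burner_window in the frame of lamp_lens between -0.012 and 0.012 m and angle between the x axis of burner_window and the x axis of lamp_lens, either way round below 0.2 rad and angle between burner_window's own z axis and vertical below 0.2 rad and contact force between the fingers and burner above 2 N and linear speed of burner below 0.03 m/s and angular speed of burner below 0.3 rad/s and contact force between burner and lamp below 0.5 N); the arm keeps its last pose, push and grip.
It fails at once if the robot touches a polished face (contact force between any of the fingers, the arm and polished_a above 0.5 N or contact force between any of the fingers, the arm and polished_b above 0.5 N).
It fails at once if the lamp is knocked by the robot or the burner (contact force between any of the fingers, the arm, burner and lamp above 3 N).
It fails at once if the blank or another thing on the bench is shifted by more than 20 mm (distance of any of blank, bowl_nest, pawn, chuck_key, tortoise, rasp, sanding_block from where it was at the start of the episode above 0.02 m).
It also fails if it takes over 43 s, if anything falls off the work surface, if the arm or the gripper's body presses on something with over 40 N, if the wrist force passes 120 N, or if a joint passes its speed limit or range.

## Robot

A 6-joint arm with a two-finger parallel gripper is mounted at the origin on the work surface. World frame = base frame: x ahead of the robot, y to its left, z up, the work surface at z = 0. Lengths are in m, angles in rad, forces in N, time in s.
With the tool pointing down it reaches from about 0.4 to 0.925 m from the base axis. Payload 3.4 kg.
Tool frame: the origin (TCP) lies on the centre line of the jaws, within the pads' length; the fingertips stand 14 mm ahead of it and the grasp point (between the pads) lies 5 mm behind it; z points along the fingers, x is the direction in which the jaws open and shut, and the axes are right-handed (so a half turn about z gives the same grasp; the last joint's range is limited). The gripper opens to 85 mm and grips with 20 to 120 N. Pads are 22 mm wide; open, the fingers measure 114 mm over their backs; the gripper's body (76 mm by 85 mm) begins 54 mm behind the grasp point. The pads swing forward as they close: fully open they stand 13 mm farther back than shut.
Start: joints at [-1.304, 0.307, 1.506, -0, 1.328, -0.073], TCP at [0.192, -0.542, 0.245] pointing down, gripper open.
Joint ranges: [-3.12, 3.12], [-1.05, 2.28], [0.14, 2.33], [-1.42, 4.57], [0.1, 2.73], [-2.68, 2.68]. Speed limits (rad/s): [2.57, 2.57, 3.14, 3.14, 3.14, 3.14].

## Interface

Orientations are given as a rotation vector (axis times angle).
In Python, from plant import get_state, grab_frame, hand_in gives the robot as it stands.
- The arm moves only by the tool arm_command, never from a script. Its argument "deltas" is a list of rows, each a list of 7 numbers: the gripper command: -1 is fully open, 1 is shut, values between are in proportion, then the shift along the tool's x, y, z in cm, then the turn, a rotation vector about the tool's x, y, z in degrees. A call has 1 to 20 rows; each row shifts and turns the pose as measured when the row begins, along the tool's axes as they then stand; what a row does not reach is not made up. A row lasts 1/10 s, in which the tool goes at most 50 mm and 8.59 degrees, less where a joint would pass 70% of its speed; a pose out of reach is approached as far as the arm can. A call with a gripper value outside its range is refused whole. The fingers move at their own pace and stop on an object; the grip force is fixed at half the most. Time passes only in rows, so rows that do not move let the fingers close. It gives the time, the measured TCP pose, the force and the opening at its end, in the units of the state.
- get_state(): the state, without advancing time (a new reading comes with each control period).
- grab_frame(name): name is "scene" or "top"; returns a dict with "color" (384x512x3 uint8, red, green, blue), "fx", "fy", "cx", "cy" (pixels), "T" (4x4, takes a point from camera to world coordinates). Camera axes: x right, y up, looking along -z (the intrinsics and any distortion apply to the point x, -y, -z); pixel columns grow to the right and rows downward; lengths in m; the calibration is good to about 2 mm. A picture is of the moment at which its call begins. There is no depth.
- hand_in(): hands the job in, once; it reports no verdict.
The state is a dict: "clock": time; "joint_pos": joint angles; "joint_vel": joint speeds; "joint_efforts": joint torques, N m; "tool_pos": TCP position; "eef_rot": TCP orientation; "ft_force": force on the tool from outside, world axes, zero at the start; "moment": the same for the moment, N m; "width": finger opening in m.
Only numpy, scipy, OpenCV 4.12 (cv2) and the standard library are available. Lean on these libraries where they do the work, as an engineer would, in place of code of your own. Each camera call takes 0.05 s, during which the arm holds its last target.

## Working session

There is one attempt and no reset: what is moved stays moved. The work goes in short steps, Python scripts to look and compute and a tool call to move; the robot and the scene stay as the last step left them, time stands still between calls to the robot, and variables do not carry over. Pictures are saved under pics/ and viewed, and the job is handed in when it is done.

Besides the shell and the picture viewer there is one more tool, called after "Request:" by a JSON object that holds its "op" and its "data", one argument or row to a line. arm_command: Moves the arm, as the interface text tells. Its arguments: {"type":"object","properties":{"deltas":{"type":"array","items":{"type":"array","items":{"type":"number"}}}},"required":["deltas"]}

```bash
mkdir -p pics; ls
python3 - <<'E'
from plant import *
import cv2,numpy as np
print(get_state())
for n in("scene","top"):
    f=grab_frame(n);cv2.imwrite(f"pics/{n}0.png",f["color"][...,::-1])
    print(n,f["fx"],f["fy"],f["cx"],f["cy"],f.keys());print(np.round(f["T"],4).tolist())
E
```

```text
pics
{'clock': 0.0, 'joint_pos': array([-1.30451801e+00,  3.07556782e-01,  1.50768414e+00, -8.41130859e-06,
        1.32837331e+00, -7.35299633e-02]), 'joint_vel': array([-0.00078229, -0.00029263,  0.00076829, -0.00211508, -0.00077861,
       -0.00122862]), 'joint_efforts': array([ 1.76210183e-04, -4.57552779e+01, -2.51915842e+01, -2.02770434e-04,
        1.31581997e-02, -1.52484643e-05]), 'tool_pos': array([ 0.19143294, -0.54149002,  0.24438623]), 'eef_rot': array([-2.56403047e+00,  1.81309449e+00,  2.45821111e-03]), 'ft_force': array([-0.11204292, -0.87734933,  0.32249171]), 'moment': array([ 0.02501597, -0.07673151, -0.03015843]), 'width': 0.08523246616977945}
scene 376.24044287433077 376.24044287433077 250.9735324019367 190.17820500106802 dict_keys(['color', 'fx', 'fy', 'cx', 'cy', 'T'])
[[0.5424, -0.5753, 0.6123, 1.1469], [0.84, 0.384, -0.3833, -0.334], [-0.0146, 0.7222, 0.6915, 0.7646], [0.0, 0.0, 0.0, 1.0]]
top 379.32858501446356 379.32858501446356 254.97300016782353 188.79297795435005 dict_keys(['color', 'fx', 'fy', 'cx', 'cy', 'T'])
[[0.1084, 0.9723, -0.2071, 0.3875], [-0.9941, 0.1074, -0.0162, -0.0034], [0.0064, 0.2076, 0.9782, 1.0357], [0.0, 0.0, 0.0, 1.0]]
```

View pics/scene0.png

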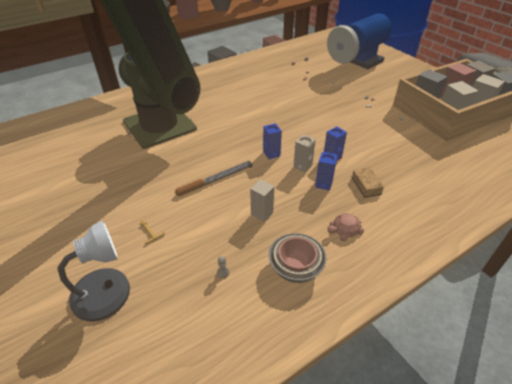

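View pics/top0.png

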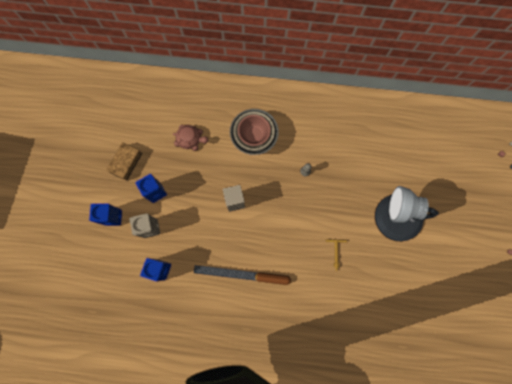

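The grey block at scene (304,152) / top (144,225) shows a dish and is the burner candidate. The one at scene (262,200) / top (233,197) has a flat top and looks like the blank. The three blue blocks are decoys. I'll enlarge the crops to confirm.

Run:
```python
import cv2,numpy as np
s=cv2.imread("pics/scene0.png");t=cv2.imread("pics/top0.png")
def c(im,x0,y0,x1,y1,k,n):
    cv2.imwrite(n,cv2.resize(im[y0:y1,x0:x1],None,fx=k,fy=k,interpolation=cv2.INTER_CUBIC))
a=cv2.resize(s[125:185,255:355],None,fx=8,fy=8,interpolation=cv2.INTER_CUBIC);cv2.imwrite("pics/sb.png",a)
c(t,80,165,180,290,6,"pics/tb.png") if 0 else c(t,80,165,180,240,8,"pics/tb.png")
c(s,50,215,150,290,8,"pics/sl.png"); c(t,360,170,450,245,8,"pics/tl.png")
```

```text
(no output)
```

View pics/sb.png

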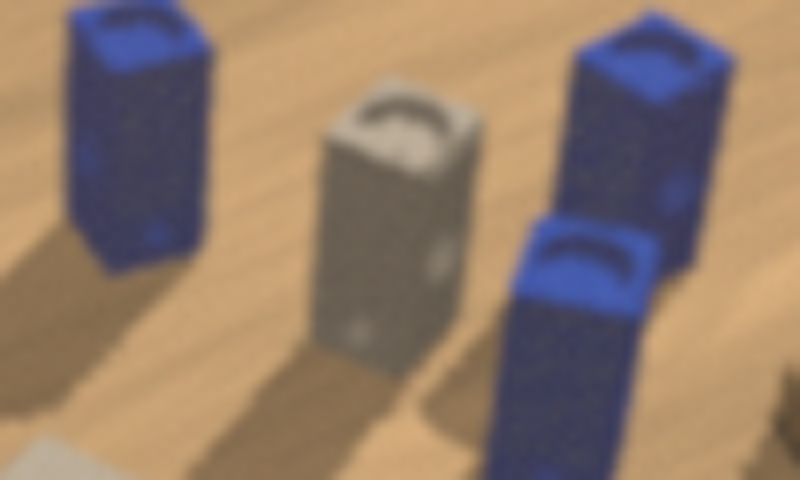

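View pics/tb.png

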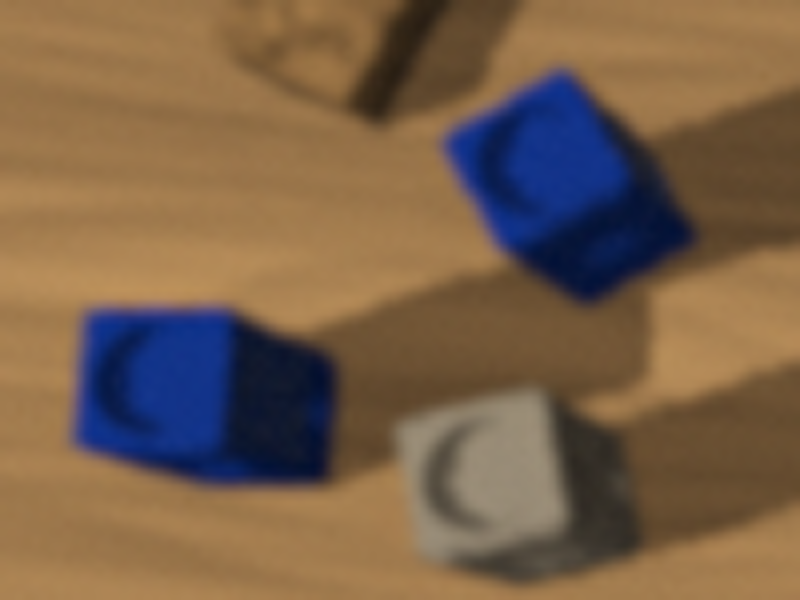

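View pics/sl.png

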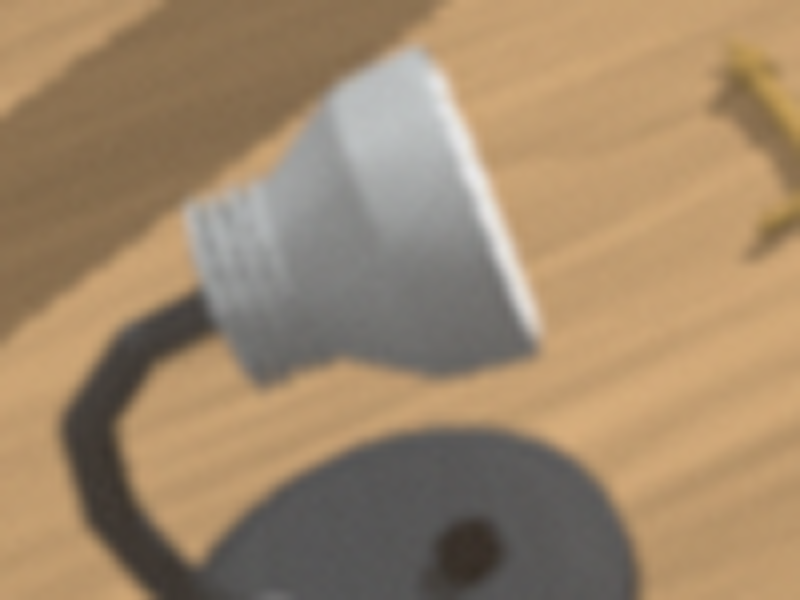

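View pics/tl.png

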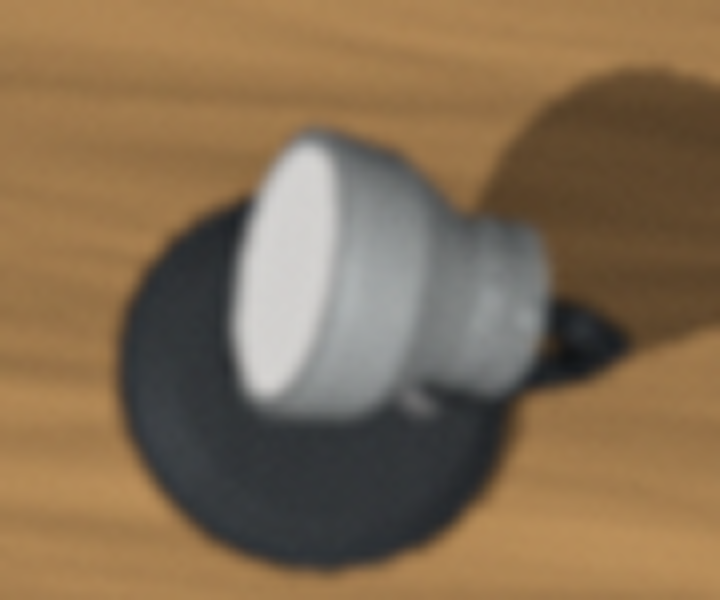

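The crop confirms the burner: its top has a dish. The left face (in the scene view) has a small low hole at about (300,166), so it is a rough-sawn ±y side. The right face has a large hole at mid height at about (310,156), so it is a polished ±x face. The lamp's glass is visible in the top view, facing left. Next I'll fit poses from both views.

```bash
cat > h.py <<'E'
import cv2,numpy as np,json
from scipy.optimize import least_squares
from plant import *
CAM={}
def cams():
    if not CAM:
        try:
            d=np.load("cams.npz",allow_pickle=True); CAM.update(d["c"].item())
        except Exception:
            for n in("scene","top"):
                f=grab_frame(n);CAM[n]={k:f[k] for k in("fx","fy","cx","cy","T")}
            np.savez("cams.npz",c=CAM)
    return CAM
def proj(n,P):
    c=cams()[n];P=np.atleast_2d(P);q=(P-c["T"][:3,3])@c["T"][:3,:3]
    return np.c_[c["cx"]+c["fx"]*q[:,0]/-q[:,2],c["cy"]+c["fy"]*-q[:,1]/-q[:,2]]
def ray(n,u,v,z):
    c=cams()[n];d=c["T"][:3,:3]@np.array([(u-c["cx"])/c["fx"],-(v-c["cy"])/c["fy"],-1]);o=c["T"][:3,3]
    return o+d*(z-o[2])/d[2]
def block(x,y,z,a,h=.1,r=.023):
    c,s=np.cos(a),np.sin(a)
    L=np.array([[i*r,j*r,k] for k in(h,0) for i,j in((1,1),(-1,1),(-1,-1),(1,-1))])
    return L@np.array([[c,s,0],[-s,c,0],[0,0,1]])+[x,y,z]
E
python3 - <<'E'
from h import *
S=lambda p,o:np.array(p)/8.+o-0.5*(1-1/8)*0
so=np.array([255,125]);to=np.array([80,165])
sp=S([(325,135),(390,82),(482,122),(435,175),(313,345),(400,378),(458,318)],so)-.44
tp=S([(397,435),(540,387),(572,540),(420,560),(638,548),(520,580)],to)-.44
from scipy.spatial.distance import cdist
def nn(p):
    B=block(*p);r=[]
    for n,pts in(("scene",sp),("top",tp)):
        q=proj(n,B);d=cdist(pts,q);i=d.argmin(1);r.append(pts-q[i])
    return np.vstack(r).ravel()
x0=ray("top",*tp[:4].mean(0),.1);print(x0)
best=min((least_squares(nn,[x0[0],x0[1],0,a],loss="soft_l1") for a in np.arange(0,1.57,.2)),key=lambda r:r.cost)
print(best.x,np.degrees(best.x[3]),best.cost);print(best.fun.reshape(-1,2).round(2))
b=best.x
# holes: which face
for a in (b[3],b[3]+np.pi/2):
    for n in("scene","top"):
        for sg in(1,-1):
            u=sg*.023*np.array([np.cos(a),np.sin(a),0]);w=sg*.023*np.array([-np.sin(a),np.cos(a),0])
            print(round(np.degrees(a)),n,sg,"win",proj(n,b[:3]+u+[0,0,.05]).round(1),"air",proj(n,b[:3]+w+[0,0,.016]).round(1))
# lens
t=cv2.imread("pics/top0.png");big=cv2.resize(t[170:245,360:450],None,fx=8,fy=8,interpolation=cv2.INTER_CUBIC)
g=big.min(2);m=(g>205).astype(np.uint8)
cn=max(cv2.findContours(m,cv2.RETR_EXTERNAL,cv2.CHAIN_APPROX_NONE)[0],key=cv2.contourArea)
print(cv2.fitEllipse(cn),cv2.contourArea(cn));cn=cn[:,0,:]/8+[360,170]-.44
th=np.linspace(0,2*np.pi,200)
def circ(x,y,z,a,r=.037): 
    return np.c_[x-np.sin(a)*r*np.cos(th),y+np.cos(a)*r*np.cos(th),z+r*np.sin(th)]
rim=np.array([(420,48),(540,345)])/8+[50,215]-.44
def f(p,full=1):
    d=cdist(cn[::6],proj("top",circ(*p))).min(1)
    q=proj("scene",circ(*p,r=.043)); 
    e=[q[:,1].min()-rim[0,1],q[:,1].max()-rim[1,1],q[:,0].max()-rim[1,0]]
    return np.r_[d,np.array(e)*2]
c0=ray("top",*cn.mean(0),.16)
for fz in(0,1):
  g=(lambda p:f(p)) if fz else (lambda p:f([p[0],p[1],.16,p[2]]))
  r=min((least_squares(g,([c0[0],c0[1],.16,a] if fz else [c0[0],c0[1],a])) for a in(1.2,1.57,1.9)),key=lambda r:r.cost)
  print("lens",r.x,np.degrees(r.x[-1]),r.cost,r.fun[-3:],len(r.fun))
E
```

```text
[0.46456255 0.28470044 0.1       ]
[ 0.46645861  0.28599145 -0.00258073  0.36676188] 21.013907982091144 7.715996408105719
[[ 0.45 -0.05]
 [ 0.63  0.77]
 [-1.28  0.59]
 [ 0.6  -0.49]
 [ 1.04  0.35]
 [-0.83 -1.08]
 [-0.96 -0.74]
 [ 0.35  1.59]
 [ 0.    0.26]
 [ 0.3   1.51]
 [-0.31 -0.76]
 [-1.08 -1.16]
 [ 0.79 -1.49]]
21 scene 1 win [[310.6 156.4]] air [[306.9 158.5]]
21 scene -1 win [[297.6 151. ]] air [[299.3 166.2]]
21 top 1 win [[143.6 217.7]] air [[140.4 229.8]]
21 top -1 win [[147.1 234.7]] air [[157.2 225.4]]
111 scene 1 win [[307.8 149.9]] air [[296.8 159.6]]
111 scene -1 win [[300.2 157.5]] air [[309.6 165. ]]
111 top 1 win [[136.6 228.4]] air [[150.5 235.9]]
111 top -1 win [[154.  223.9]] air [[147.1 219.4]]
((286.8432312011719, 268.53173828125), (60.736412048339844, 221.59637451171875), 10.311028480529785) 10573.0
lens [ 0.57336019 -0.31895882  1.41259806] 80.93590725211865 87.93466925079967 [-2.64634871  2.91335522 -0.40029102] 83
lens [ 0.57274104 -0.31908698  0.15894527  1.41306699] 80.96277497568775 87.55357339038028 [-2.28003608  3.16195967 -0.43790427] 83
```

Run:
```python
import cv2
s=cv2.imread("pics/scene0.png");t=cv2.imread("pics/top0.png")
a=cv2.resize(t[183:226,386:426],None,fx=14,fy=14,interpolation=cv2.INTER_CUBIC)
b=cv2.resize(s[218:266,70:125],None,fx=12,fy=12,interpolation=cv2.INTER_CUBIC)
cv2.imwrite("pics/tl2.png",a);cv2.imwrite("pics/sl2.png",b)
g=t.min(2)
for r in range(184,224,3): print(r,g[r,386:412].tolist())
```

```text
184 [78, 77, 77, 78, 76, 77, 77, 77, 75, 77, 77, 77, 75, 75, 75, 74, 73, 75, 74, 74, 73, 73, 72, 72, 72, 71]
187 [75, 73, 75, 74, 74, 74, 75, 73, 74, 80, 100, 122, 129, 124, 112, 99, 87, 81, 75, 74, 71, 72, 71, 73, 74, 75]
190 [68, 67, 66, 66, 67, 66, 69, 88, 132, 174, 198, 207, 208, 205, 192, 159, 123, 111, 105, 99, 93, 89, 84, 83, 79, 75]
193 [74, 72, 72, 69, 65, 76, 118, 168, 197, 207, 208, 207, 207, 208, 203, 182, 149, 130, 128, 125, 121, 117, 113, 110, 105, 101]
196 [57, 50, 47, 43, 56, 110, 168, 201, 207, 207, 207, 207, 207, 206, 205, 190, 160, 139, 141, 141, 137, 134, 132, 129, 126, 123]
199 [39, 40, 38, 52, 103, 167, 199, 208, 207, 206, 206, 205, 205, 207, 204, 190, 164, 151, 153, 152, 147, 145, 144, 142, 140, 138]
202 [44, 44, 50, 91, 155, 196, 207, 207, 206, 207, 206, 206, 207, 207, 199, 180, 163, 163, 164, 159, 156, 155, 153, 151, 149, 147]
205 [49, 47, 65, 115, 172, 201, 208, 207, 206, 206, 206, 206, 208, 205, 193, 172, 163, 170, 171, 163, 161, 159, 159, 159, 158, 154]
208 [48, 48, 74, 136, 184, 205, 207, 207, 206, 207, 206, 206, 206, 196, 175, 159, 166, 172, 169, 165, 163, 163, 162, 165, 161, 152]
211 [47, 48, 83, 145, 189, 205, 207, 205, 206, 206, 206, 207, 198, 176, 156, 158, 163, 163, 161, 161, 161, 159, 159, 157, 153, 137]
214 [50, 46, 60, 113, 172, 202, 207, 208, 206, 208, 205, 192, 167, 148, 151, 156, 155, 152, 153, 153, 155, 155, 154, 145, 132, 116]
217 [50, 49, 50, 76, 133, 180, 202, 208, 203, 190, 166, 144, 137, 143, 146, 145, 143, 143, 144, 144, 144, 142, 133, 118, 105, 99]
220 [51, 51, 49, 51, 63, 84, 105, 114, 114, 115, 119, 123, 121, 122, 120, 121, 122, 122, 122, 117, 105, 89, 72, 71, 86, 100]
223 [52, 51, 49, 49, 48, 51, 51, 53, 53, 54, 53, 54, 54, 54, 55, 54, 55, 54, 53, 50, 48, 50, 49, 49, 49, 51]
```

View pics/tl2.png

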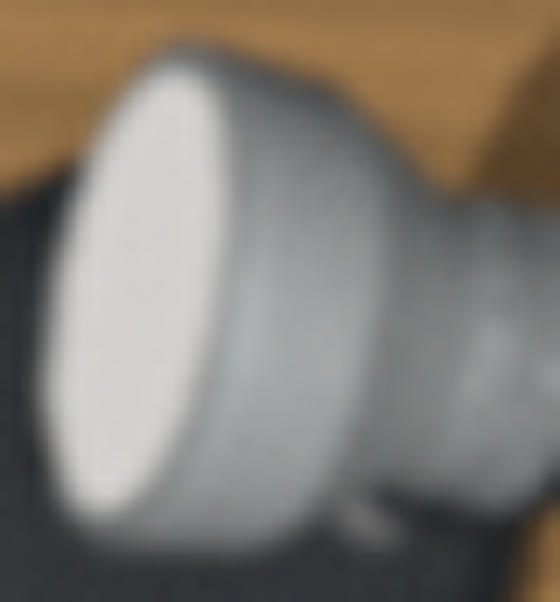

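View pics/sl2.png

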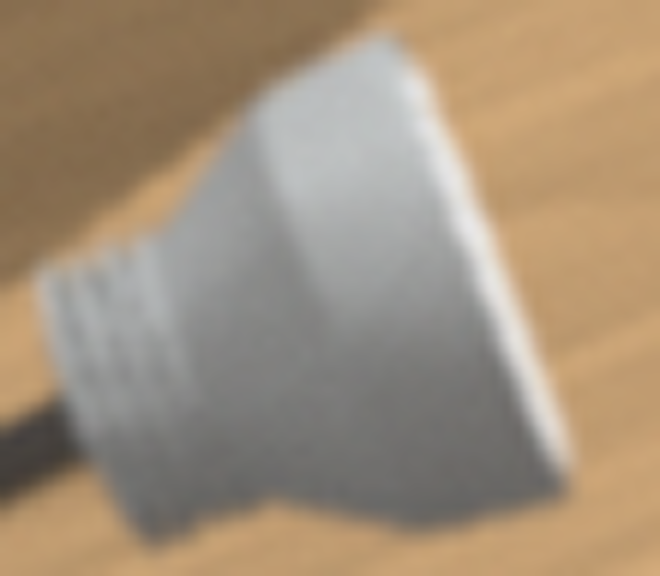

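```bash
cat > lens.py <<'E'
from h import *
from scipy.spatial.distance import cdist
tp=np.array([(178,62),(95,518),(45,380),(232,190),(90,190),(185,400),(212,85),(60,475),(62,270),(215,310),(130,95)])/14+[386,183]-.46
sp=np.array([(408,55),(568,468)])/12+[70,218]-.46   # glass extremes
edge=np.array([(455,160),(480,215),(530,330)])/12+[70,218]-.46 # outer (right) edge of white
th=np.linspace(0,2*np.pi,721)
def circ(x,y,z,a,r): return np.c_[x-np.sin(a)*r*np.cos(th),y+np.cos(a)*r*np.cos(th),z+r*np.sin(th)]
def f(p):
    x,y,z,a,r=p
    qt=proj("top",circ(*p));qs=proj("scene",circ(*p))
    from numpy import sign
    return np.r_[cdist(tp,qt).min(1),cdist(sp,qs).min(1),[qs[:,1].min()-sp[0,1],qs[:,1].max()-sp[1,1]],cdist(edge,qs).min(1)]
if __name__=="__main__":
    for fix in(0,1,2):
        def e(q):
            p=list(q)+[.037] if fix==1 else ([q[0],q[1],.16,q[2],.037] if fix==2 else q)
            return f(p)
        q0=[.573,-.319,.16,1.41,.037]
        q0=q0[:4] if fix==1 else ([.573,-.319,1.41] if fix==2 else q0)
        r=least_squares(e,q0);print(r.x.round(4),r.cost.round(2),r.fun.round(2))
E
python3 lens.py
cat > sil.py <<'E'
from h import *
E
python3 - <<'E'
import cv2
t=cv2.imread("pics/top0.png");s=cv2.imread("pics/scene0.png")
cv2.imwrite("pics/tb2.png",cv2.resize(t[208:242,125:165],None,fx=16,fy=16,interpolation=cv2.INTER_CUBIC))
cv2.imwrite("pics/sb2.png",cv2.resize(s[132:176,288:322],None,fx=13,fy=13,interpolation=cv2.INTER_CUBIC))
E
```

```text
[ 0.5745 -0.3193  0.1609  1.4878  0.0385] 0.5 [ 0.08  0.22  0.36  0.33  0.3   0.16  0.17  0.03  0.11  0.11  0.18  0.01
  0.05 -0.32  0.3   0.29  0.06  0.47]
[ 0.5748 -0.3193  0.1612  1.4873] 1.92 [ 0.55  0.98  0.6   0.56  0.12  0.12  0.53  0.45  0.3   0.35  0.44  0.45
  0.44  0.32 -0.39  0.3   0.07  0.47]
[ 0.5744 -0.3195  1.4854] 2.28 [ 0.85  0.73  0.49  0.68  0.11  0.17  0.77  0.23  0.25  0.43  0.55  0.73
  0.25  0.63 -0.11  0.24  0.06  0.54]
```

View pics/tb2.png

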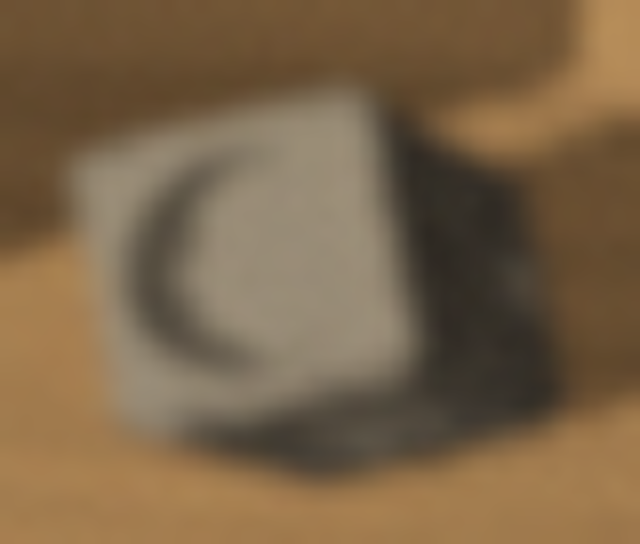

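View pics/sb2.png

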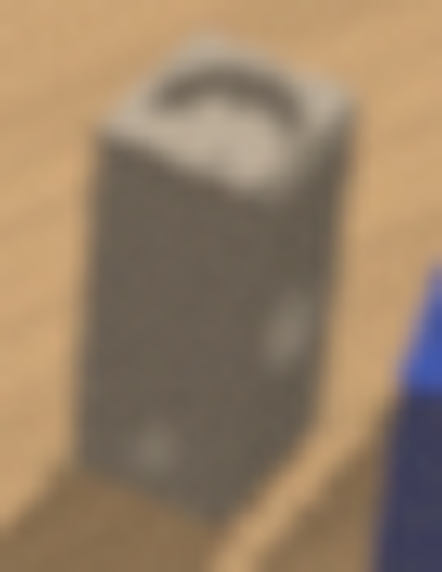

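Run:
```python
from h import *
k={'++':0,'-+':1,'--':2,'+-':3}
T=[((70,162),'++',0),((368,85),'+-',0),((425,372),'--',0),((125,432),'-+',0),((325,478),'-+',1),((562,410),'--',1),((525,170),'+-',1)]
S=[((98,125),'--',0),((205,36),'-+',0),((354,100),'++',0),((285,197),'+-',0),((76,462),'--',1),((215,528),'+-',1),((318,425),'++',1)]
idx=[k[c]+4*b for _,c,b in T],[k[c]+4*b for _,c,b in S]
tp=np.array([p for p,_,_ in T])/16+[125,208]-.47;sp=np.array([p for p,_,_ in S])/13+[288,132]-.46
def f(p):
    B=block(*p[:4],r=p[4] if len(p)>4 else .023)
    return np.r_[(tp-proj("top",B)[idx[0]]).ravel(),(sp-proj("scene",B)[idx[1]]).ravel()]
for q in([.4665,.286,0,.367],[.4665,.286,0,.367,.023]):
    r=least_squares(f,q);print(r.x.round(4),np.degrees(r.x[3]),r.cost);print(r.fun.reshape(-1,2).round(2).tolist())
# others: tops (top view) approx z=.1 for blues, blank
for n,u,v in(("blueA",150,187),("blueB",98,213),("blueC",152,269),("blank",232,196)):
    print(n,u,v)
t=cv2.imread("pics/top0.png");h=cv2.cvtColor(t,cv2.COLOR_BGR2HSV)
m=((h[...,0]>105)&(h[...,0]<130)&(h[...,1]>150)&(h[...,2]>130)).astype(np.uint8)
for c in cv2.findContours(m,cv2.RETR_EXTERNAL,cv2.CHAIN_APPROX_NONE)[0]:
    if cv2.contourArea(c)>80:
        R=cv2.minAreaRect(c);print("blue top",R,[ray("top",*p,.1)[:2].round(3).tolist() for p in cv2.boxPoints(R)])
for nm,u,v,z in(("rasp",196,271,.02),("rasp",289,281,.02),("blank",232,192,.1),("pawn",307,170,.03),("key",338,255,.01)): print(nm,ray("top",u,v,z).round(3))
s=get_state();from scipy.spatial.transform import Rotation as R
print(R.from_rotvec(s["eef_rot"]).as_matrix().round(3))
```

```text
[ 0.4671  0.2851 -0.0009  0.3646] 20.888657883820635 6.075152102377887
[[-0.13, 0.62], [0.24, 0.45], [0.13, 0.47], [-0.2, -0.52], [0.9, -0.9], [-0.93, -0.85], [0.17, 0.41], [0.43, -0.05], [0.67, 0.55], [-1.28, 0.27], [1.21, 0.03], [0.83, -0.03], [-1.23, -0.53], [-0.72, -0.62]]
[ 0.4671  0.285  -0.0009  0.3639  0.0219] 20.84926553326135 4.160279473024296
[[-0.7, 0.32], [0.52, -0.08], [0.6, 0.78], [-0.59, 0.03], [0.55, -0.4], [-0.5, -0.57], [0.42, -0.07], [-0.05, -0.01], [0.57, 0.24], [-0.75, 0.2], [1.39, 0.33], [0.38, 0.01], [-1.07, -0.23], [-0.22, -0.7]]
blueA 150 187
blueB 98 213
blueC 152 269
blank 232 196
blue top ((150.9499969482422, 269.1499938964844), (15.17893123626709, 17.39252471923828), 18.434947967529297) [[0.345, 0.261], [0.385, 0.255], [0.378, 0.218], [0.338, 0.225]]
blue top ((102.0, 212.0), (16.0, 10.0), 90.0) [[0.504, 0.399], [0.507, 0.375], [0.467, 0.367], [0.464, 0.392]]
blue top ((148.6461639404297, 183.13079833984375), (14.015923500061035, 10.915054321289062), 60.2551155090332) [[0.577, 0.303], [0.594, 0.281], [0.564, 0.259], [0.548, 0.28]]
rasp [0.367 0.143 0.02 ]
rasp [ 0.368 -0.101  0.02 ]
blank [0.571 0.069 0.1  ]
pawn [ 0.668 -0.123  0.03 ]
key [ 0.449 -0.226  0.01 ]
[[ 0.333 -0.943 -0.   ]
 [-0.943 -0.333  0.001]
 [-0.001 -0.    -1.   ]]
```

Lens: (0.5745, -0.319, 0.160), beam yaw about 85°. Burner: (0.467, 0.285), underside at z ≈ 0, yaw 20.9°, so the jaws go along 110.9°. The tool's yaw is almost right already. I'll travel at height, going round the robot's inner reach limit, with the jaws opened to about 68 mm to stay clear of the blue block.

Request:
{"op": "arm_command", "data": {
  "deltas": [
    [-0.6,-1,-1.2,0,0,0,0],
    [-0.6,-2,-2.4,0,0,0,0],
    [-0.6,-2,-2.4,0,0,0,0],
    [-0.6,-2,-2.4,0,0,0,0],
    [-0.6,-2,-2.4,0,0,0,0],
    [-0.6,-2,-2.4,0,0,0,0],
    [-0.6,-2,-2.4,0,0,0,0],
    [-0.6,-2,-2.4,0,0,0,0],
    [-0.6,-2,-2.4,0,0,0,0],
    [-0.6,-2,-2.4,0,0,0,0],
    [-0.6,-2,-2.4,0,0,0,0],
    [-0.6,-2,-2.4,0,0,0,0],
    [-0.6,-2,-2.4,0,0,0,0],
    [-0.6,-2,-2.4,0,0,0,0],
    [-0.6,-2,-2.4,0,0,0,0],
    [-0.6,-2,-2.4,0,0,0,0]
  ]
}}

```text
clock: 1.8
tool_pos: [0.4437, -0.0953, 0.2451]
eef_rot: [-2.553, 1.816, 0.01]
ft_force: [0.7, -0.1, 0.4]
width: 0.0683
```

```bash
cat > to.py <<'E'
from plant import *;import sys,numpy as np
from scipy.spatial.transform import Rotation as R
x,y,z,a=map(float,sys.argv[1:5]); n=int(sys.argv[5]) if len(sys.argv)>5 else 1
s=get_state();M=R.from_rotvec(s["eef_rot"]);a=np.radians(a)
T=R.from_matrix(np.array([[np.cos(a),np.sin(a),0],[np.sin(a),-np.cos(a),0],[0,0,-1]]))
d=M.inv().apply(np.array([x,y,z])-s["tool_pos"])*100;r=np.degrees((M.inv()*T).as_rotvec())
print(round(s["clock"],2),"pos",s["tool_pos"].round(4),"w",round(s["width"],4),"yaw",np.degrees(np.arctan2(*M.as_matrix()[[1,0],0])).round(2),"tilt",np.degrees(np.arccos(-M.as_matrix()[2,2])).round(2),"f",s["ft_force"].round(1),"j",s["joint_pos"].round(2))
print("tot cm",d.round(2),"deg",r.round(2),"per row",(d/n).round(2),(r/n).round(2))
E
python3 to.py 0.467 0.285 0.245 -69.1 12
```

```text
1.8 pos [ 0.4437 -0.0953  0.2451] w 0.0683 yaw -70.83 tilt 0.6 f [ 0.7 -0.1  0.4] j [-0.31  0.14  1.74  0.01  1.27  0.92]
tot cm [-35.15 -14.69   0.41] deg [-0.19  0.57 -1.73] per row [-2.93 -1.22  0.03] [-0.02  0.05 -0.14]
```

Request:
{"op": "arm_command", "data": {
  "deltas": [
    [-0.6,-2.9,-1.2,0,0,0,-0.2],
    [-0.6,-2.9,-1.2,0,0,0,-0.2],
    [-0.6,-2.9,-1.2,0,0,0,-0.2],
    [-0.6,-2.9,-1.2,0,0,0,-0.2],
    [-0.6,-2.9,-1.2,0,0,0,-0.2],
    [-0.6,-2.9,-1.2,0,0,0,-0.2],
    [-0.6,-2.9,-1.2,0,0,0,-0.2],
    [-0.6,-2.9,-1.2,0,0,0,-0.2],
    [-0.6,-2.9,-1.2,0,0,0,-0.2],
    [-0.6,-2.9,-1.2,0,0,0,-0.2],
    [-0.6,-2.9,-1.2,0,0,0,0],
    [-0.6,-2,-0.8,0,0,0,0],
    [-0.6,0,0,0,0,0,0]
  ]
}}

```text
clock: 3.1
tool_pos: [0.4432, 0.298, 0.2494]
eef_rot: [-2.592, 1.756, 0.021]
ft_force: [-0.9, -0.2, 0.5]
width: 0.0683
```

```bash
python3 to.py 0.467 0.285 0.160 -69.1 4; python3 -c "
from h import *
for n in('scene','top'):
    f=grab_frame(n);c=f['color'][...,::-1];cv2.imwrite(f'pics/{n}1.png',c)
    x0,y0=((240,80) if n=='scene' else (80,160));cv2.imwrite(f'pics/{n}1c.png',cv2.resize(c[y0:y0+110,x0:x0+130],None,fx=5,fy=5,interpolation=cv2.INTER_CUBIC))
"
```

```text
3.1 pos [0.4432 0.298  0.2494] w 0.0683 yaw -68.23 tilt 0.96 f [-0.9 -0.2  0.5] j [0.5  0.24 1.59 0.02 1.31 1.69]
tot cm [ 2.24 -1.72  8.9 ] deg [-0.06  0.96  0.87] per row [ 0.56 -0.43  2.23] [-0.02  0.24  0.22]
```

View pics/scene1c.png

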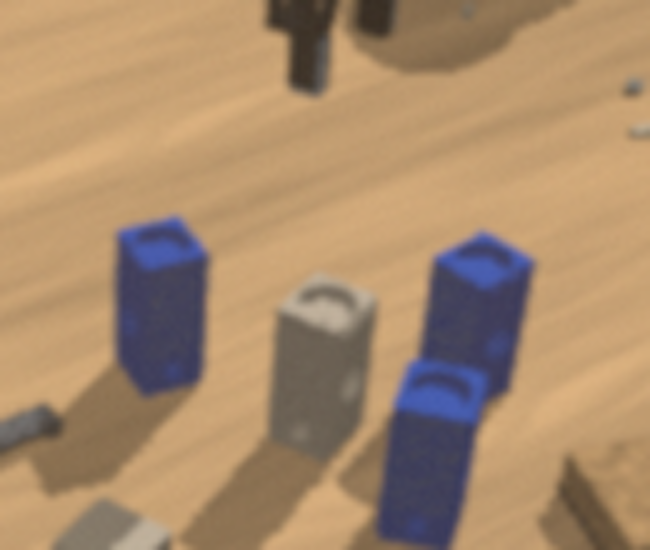

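View pics/top1c.png

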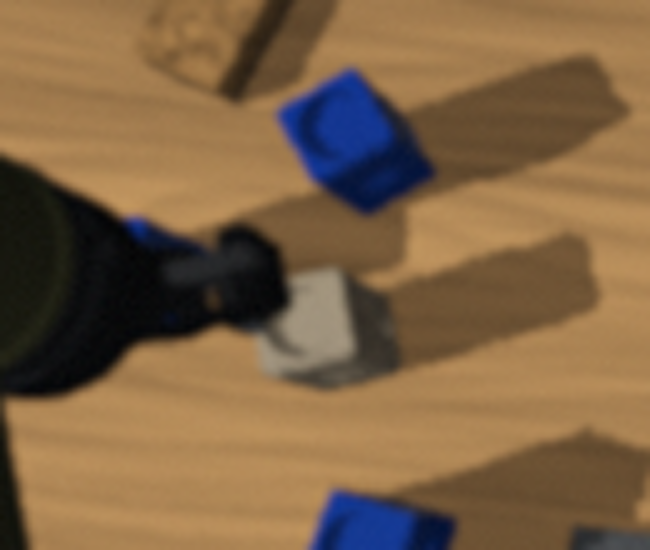

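Nothing has moved, and the gripper is about 25 mm off in x. I'll correct the position and yaw at height, then descend.

Request:
{"op": "arm_command", "data": {
  "deltas": [
    [-0.6,0.8,-0.6,0.5,0,0.3,0.2],
    [-0.6,0.8,-0.6,0.5,0,0.3,0.3],
    [-0.6,0.6,-0.5,0.5,0,0.3,0.3],
    [-0.6,0,0,0,0,0,0]
  ]
}}

```text
clock: 3.6
tool_pos: [0.468, 0.2762, 0.2325]
eef_rot: [2.581, -1.785, 0.004]
ft_force: [-0.9, -0.3, -0.4]
width: 0.0687
```

```bash
python3 to.py 0.467 0.285 0.160 -69.1 4
```

```text
3.6 pos [0.468  0.2762 0.2325] w 0.0687 yaw -69.35 tilt 0.25 f [-0.9 -0.3 -0.4] j [ 0.46  0.27  1.59 -0.    1.28  1.67]
tot cm [-0.88 -0.22  7.25] deg [ 0.1  -0.23 -0.25] per row [-0.22 -0.06  1.81] [ 0.02 -0.06 -0.06]
```

Request:
{"op": "arm_command", "data": {
  "deltas": [
    [-0.6,-0.5,-0.1,2,0,0,-0.2],
    [-0.6,-0.4,-0.1,2,0,0,0],
    [-0.6,0,0,2,0,0,0],
    [-0.6,0,0,1,0,0,0],
    [-0.6,0,0,0,0,0,0]
  ]
}}

```text
clock: 4.1
tool_pos: [0.4695, 0.2822, 0.1605]
eef_rot: [2.578, -1.791, 0.005]
ft_force: [0.3, -0.8, 0.1]
width: 0.0683
```

```bash
python3 to.py 0.467 0.285 0.070 -69.1 6;  python3 -c "
from h import *
for n in('scene',):
    f=grab_frame(n);c=f['color'][...,::-1];cv2.imwrite(f'pics/{n}2.png',c)
    x0,y0=((240,70) if n=='scene' else (80,160));cv2.imwrite(f'pics/{n}2c.png',cv2.resize(c[y0:y0+120,x0:x0+130],None,fx=5,fy=5,interpolation=cv2.INTER_CUBIC))
"
```

```text
4.1 pos [0.4695 0.2822 0.1605] w 0.0683 yaw -69.57 tilt 0.22 f [ 0.3 -0.8  0.1] j [ 0.47  0.35  1.68 -0.    1.11  1.68]
tot cm [-0.38  0.13  9.05] deg [ 0.02 -0.22 -0.47] per row [-0.06  0.02  1.51] [ 0.   -0.04 -0.08]
```

View pics/scene2c.png

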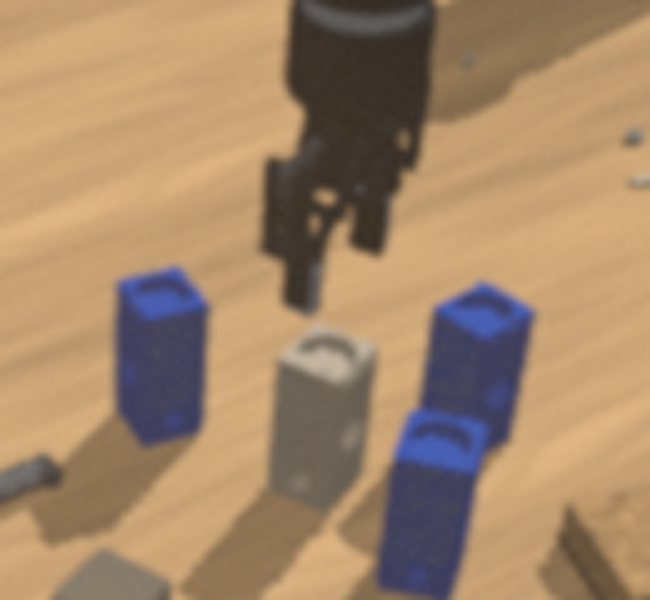

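```bash
python3 -c "
from h import *
p=np.array([.4695,.2822,.1465]);a=np.radians(-69.6);u=np.array([np.cos(a),np.sin(a),0])
for k in(.034,.045,-.034,-.045): print(k,proj('scene',p+k*u).round(1))
print(proj('scene',[[.467,.285,.1]]))
"
```

```text
0.034 [[300.3 133. ]]
0.045 [[298.3 134.9]]
-0.034 [[312.5 122. ]]
-0.045 [[314.4 120.2]]
[[305.37499652 139.84020248]]
```

The fingertips (scene (300,131) and (314,120)) and the top of the burner (305,140) agree with the calculation. Descending, with a small correction at height first.

Request:
{"op": "arm_command", "data": {
  "deltas": [
    [-0.6,-0.3,0.1,0.5,0,-0.2,-0.4],
    [-0.6,-0.1,0,1.5,0,0,-0.2],
    [-0.6,0,0,1.5,0,0,0],
    [-0.6,0,0,1.5,0,0,0],
    [-0.6,0,0,1.5,0,0,0],
    [-0.6,0,0,1,0,0,0],
    [-0.6,0,0,0,0,0,0]
  ]
}}

```text
clock: 4.85
tool_pos: [0.4727, 0.2892, 0.09]
eef_rot: [-2.579, 1.769, -0.01]
ft_force: [0.4, -0.5, 0.2]
width: 0.0684
```

```bash
python3 to.py 0.467 0.285 0.070 -69.1 1
```

```text
4.85 pos [0.4727 0.2892 0.09  ] w 0.0684 yaw -68.91 tilt 0.89 f [ 0.4 -0.5  0.2] j [0.47 0.43 1.76 0.   0.93 1.67]
tot cm [0.19 0.71 1.99] deg [-0.87  0.16  0.19] per row [0.19 0.71 1.99] [-0.87  0.16  0.19]
```

Request:
{"op": "arm_command", "data": {
  "deltas": [
    [-0.6,0.2,0.7,0.5,-0.9,0.2,0.2],
    [-0.6,0,0,0.8,0,0,0],
    [-0.6,0,0,0.6,0,0,0],
    [-0.6,0,0,0,0,0,0]
  ]
}}

```text
clock: 5.25
tool_pos: [0.4678, 0.2853, 0.0715]
eef_rot: [-2.586, 1.781, -0.003]
ft_force: [-0.5, -1.0, 1.3]
width: 0.0681
```

```bash
python3 to.py 0.467 0.285 0.070 -69.1 1
```

```text
5.25 pos [0.4678 0.2853 0.0715] w 0.0681 yaw -69.11 tilt 0.12 f [-0.5 -1.   1.3] j [ 0.47  0.46  1.78 -0.    0.9   1.68]
tot cm [-0.    0.09  0.15] deg [-0.12 -0.03 -0.01] per row [-0.    0.09  0.15] [-0.12 -0.03 -0.01]
```

Position is within 1 mm. Closing.

Request:
{"op": "arm_command", "data": {
  "deltas": [
    [1,0,0,0,0,0,0],
    [1,0,0,0,0,0,0],
    [1,0,0,0,0,0,0],
    [1,0,0,0,0,0,0],
    [1,0,0,0,0,0,0],
    [1,0,0,0,0,0,0],
    [1,0,0,0,0,0,0],
    [1,0,0,0,0,0,0]
  ]
}}

```text
clock: 6.05
tool_pos: [0.468, 0.2856, 0.0717]
eef_rot: [-2.586, 1.781, -0.003]
ft_force: [-0.4, 0.8, -1.1]
width: 0.0457
```

```bash
python3 to.py 0.467 0.285 0.250 -69.1 1;  python3 -c "
from h import *
for n in('scene',):
    f=grab_frame(n);c=f['color'][...,::-1];cv2.imwrite(f'pics/{n}3.png',c)
    x0,y0=((240,70) if n=='scene' else (80,160));cv2.imwrite(f'pics/{n}3c.png',cv2.resize(c[y0:y0+120,x0:x0+130],None,fx=5,fy=5,interpolation=cv2.INTER_CUBIC))
"
```

```text
6.05 pos [0.468  0.2856 0.0717] w 0.0457 yaw -69.11 tilt 0.15 f [-0.4  0.8 -1.1] j [ 0.47  0.46  1.78 -0.    0.9   1.68]
tot cm [  0.02   0.07 -17.83] deg [-0.15 -0.01 -0.01] per row [  0.02   0.07 -17.83] [-0.15 -0.01 -0.01]
```

View pics/scene3c.png

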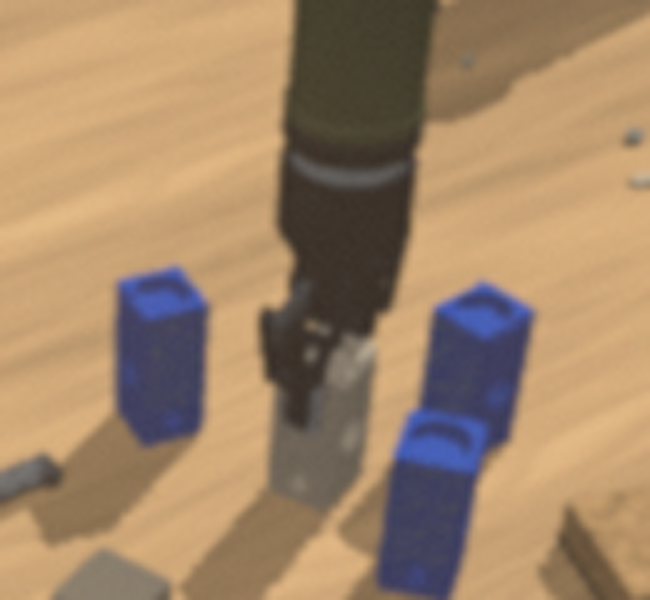

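The grip is on the air-hole (rough) side, opening 45.7 mm. Lifting.

Request:
{"op": "arm_command", "data": {
  "deltas": [
    [1,0,0,-1,0,0,0],
    [1,0,0,-2,0,0,0],
    [1,0,0,-2.5,0,0,0],
    [1,0,0,-2.5,0,0,0],
    [1,0,0,-2.5,0,0,0],
    [1,0,0,-2.5,0,0,0],
    [1,0,0,-2.5,0,0,0],
    [1,0,0,-2,0,0,0],
    [1,0,0,0,0,0,0]
  ]
}}

```text
clock: 7.0
tool_pos: [0.4625, 0.2823, 0.252]
eef_rot: [2.578, -1.776, -0.007]
ft_force: [0.1, 0.3, -5.3]
width: 0.0455
```

```bash
python3 to.py 0.52 0.05 0.240 -69.1 1;python3 to.py 0.584 -0.200 0.240 -94.9 20
```

```text
7.0 pos [0.4625 0.2823 0.252 ] w 0.0455 yaw -69.11 tilt 0.7 f [ 0.1  0.3 -5.3] j [ 0.47  0.26  1.56 -0.    1.34  1.68]
tot cm [23.76  2.89  1.29] deg [ 0.69 -0.14 -0.01] per row [23.76  2.89  1.29] [ 0.69 -0.14 -0.01]
7.0 pos [0.4625 0.2823 0.252 ] w 0.0455 yaw -69.11 tilt 0.7 f [ 0.1  0.3 -5.3] j [ 0.47  0.26  1.56 -0.    1.34  1.68]
tot cm [49.39  5.83  1.39] deg [ 0.65 -0.29 25.79] per row [2.47 0.29 0.07] [ 0.03 -0.01  1.29]
```

Request:
{"op": "arm_command", "data": {
  "deltas": [
    [1,1,0.1,0,0.2,0,0],
    [1,2,0.2,0,0.2,0,0],
    [1,2.5,0.3,0,0,0,0],
    [1,2.5,0.3,0,0,0,0],
    [1,2.5,0.3,0,0,0,0],
    [1,2.5,0.3,0,0,0,0],
    [1,2.5,0.3,0,0,0,0],
    [1,2.5,0.3,0,0,0,0],
    [1,2.5,0.3,0,0,0,0],
    [1,2.5,0.3,0,0,0,0],
    [1,2.5,0.3,0,0,0,0]
  ]
}}

```text
clock: 8.1
tool_pos: [0.5135, 0.0175, 0.2348]
eef_rot: [2.566, -1.756, -0.036]
ft_force: [0.0, -0.0, -5.0]
width: 0.0454
```

```bash
python3 to.py 0.584 -0.180 0.240 -94.9 10
```

```text
8.1 pos [0.5135 0.0175 0.2348] w 0.0454 yaw -68.78 tilt 2.24 f [ 0. -0. -5.] j [-0.04  0.25  1.62 -0.02  1.31  1.17]
tot cm [20.96  0.6  -0.52] deg [ 2.21 -0.45 26.12] per row [ 2.1   0.06 -0.05] [ 0.22 -0.05  2.61]
```

Request:
{"op": "arm_command", "data": {
  "deltas": [
    [1,2,0,0,0.4,0,2],
    [1,2,-0.1,0,0.4,0,3],
    [1,2,-0.3,-0.1,0.4,0,4],
    [1,2,-0.4,-0.1,0.4,0,4],
    [1,2,-0.5,-0.1,0.3,0,4],
    [1,2,-0.7,-0.1,0.3,0,4],
    [1,2,-0.8,0,0,0,3],
    [1,2,-0.9,0,0,0,2],
    [1,1.5,-0.6,0,0,0,0],
    [1,0,0,0,0,0,0]
  ]
}}

```text
clock: 9.1
tool_pos: [0.5663, -0.1676, 0.2179]
eef_rot: [2.08, -2.317, -0.035]
ft_force: [0.4, -0.1, -4.7]
width: 0.0451
```

```bash
python3 to.py 0.583 -0.215 0.2157 -94.9 5
```

```text
9.1 pos [ 0.5663 -0.1676  0.2179] w 0.0451 yaw -96.17 tilt 2.05 f [ 0.4 -0.1 -4.7] j [-0.35  0.37  1.49 -0.01  1.32  1.33]
tot cm [ 4.53 -2.17  0.17] deg [ 2.02 -0.32 -1.27] per row [ 0.91 -0.43  0.03] [ 0.4  -0.06 -0.25]
```

Request:
{"op": "arm_command", "data": {
  "deltas": [
    [1,0.5,-0.4,0,0.8,0,-0.4],
    [1,1,-0.5,0,0.8,0,-0.4],
    [1,1,-0.5,0,0.4,0,-0.4],
    [1,1,-0.4,0,0,0,0],
    [1,0.6,-0.2,0,0,0,0],
    [1,0,0,0,0,0,0],
    [1,0,0,0,0,0,0]
  ]
}}

```text
clock: 9.8
tool_pos: [0.5812, -0.212, 0.2159]
eef_rot: [2.126, -2.308, 0.001]
ft_force: [0.5, 0.8, -6.0]
width: 0.0453
```

```bash
python3 to.py 0.583 -0.215 0.2157 -94.9 1
```

```text
9.8 pos [ 0.5812 -0.212   0.2159] w 0.0453 yaw -94.7 tilt 0.23 f [ 0.5  0.8 -6. ] j [-0.42  0.39  1.45 -0.    1.3   1.24]
tot cm [ 0.29 -0.2   0.02] deg [ 0.14 -0.19  0.2 ] per row [ 0.29 -0.2   0.02] [ 0.14 -0.19  0.2 ]
```

Very near the target. Now I'll check in the images.

Request:
{"op": "arm_command", "data": {
  "deltas": [
    [1,0.2,-0.2,0,0.1,-0.2,0.2],
    [1,0,0,0,0,0,0]
  ]
}}

```text
clock: 10.0
tool_pos: [0.5832, -0.2137, 0.216]
eef_rot: [-2.125, 2.314, 0.002]
ft_force: [0.0, -0.1, -4.7]
width: 0.0453
```

```bash
python3 to.py 0.583 -0.215 0.2157 -94.9 1
cat > ov.py <<'E'
from h import *;import sys
# held pose prediction: tag tcp->burner
from scipy.spatial.transform import Rotation as R
tag=sys.argv[1]
s=get_state();p=s["tool_pos"];M=R.from_rotvec(s["eef_rot"]).as_matrix();a=np.arctan2(M[1,0],M[0,0])+np.pi/2 # own x yaw
B=block(p[0],p[1],p[2]-.0717,a);c,s_=np.cos(a),np.sin(a)
box={"scene":(60,160,130,110),"top":(330,150,130,110)}
for n in("scene","top"):
    f=grab_frame(n);im=f['color'][...,::-1];cv2.imwrite(f'pics/{n}{tag}.png',im)
    x0,y0,w,h=box[n];k=6
    big=cv2.resize(im[y0:y0+h,x0:x0+w],None,fx=k,fy=k,interpolation=cv2.INTER_CUBIC);cv2.imwrite(f'pics/{n}{tag}c.png',big)
    q=((proj(n,B)-[x0,y0]+.42)*k);print(n,"corners top(++,-+,--,+-),bottom",q.round(0).astype(int).tolist())
    W=[[p[0]+i*c*.023,p[1]+i*s_*.023,p[2]-.0717+.05] for i in(1,-1)]+[[p[0]-i*s_*.023,p[1]+i*c*.023,p[2]-.0717+.016] for i in(1,-1)]
    print(" win+,-,air+,-",((proj(n,W)-[x0,y0]+.42)*k).round(0).astype(int).tolist())
E
python3 ov.py 4
```

```text
10.0 pos [ 0.5832 -0.2137  0.216 ] w 0.0453 yaw -94.89 tilt 0.06 f [ 0.  -0.1 -4.7] j [-0.42  0.39  1.45  0.    1.3   1.24]
tot cm [0.13 0.01 0.03] deg [0.03 0.04 0.01] per row [0.13 0.01 0.03] [0.03 0.04 0.01]
scene corners top(++,-+,--,+-),bottom [[645, 218], [601, 136], [469, 181], [508, 267], [692, 416], [650, 333], [530, 378], [568, 464]]
 win+,-,air+,- [[605, 345], [564, 261], [663, 345], [540, 391]]
top corners top(++,-+,--,+-),bottom [[129, 152], [111, 276], [240, 300], [256, 176], [66, 213], [49, 324], [164, 346], [179, 234]]
 win+,-,air+,- [[156, 196], [139, 313], [67, 260], [183, 282]]
```

View pics/scene4c.png

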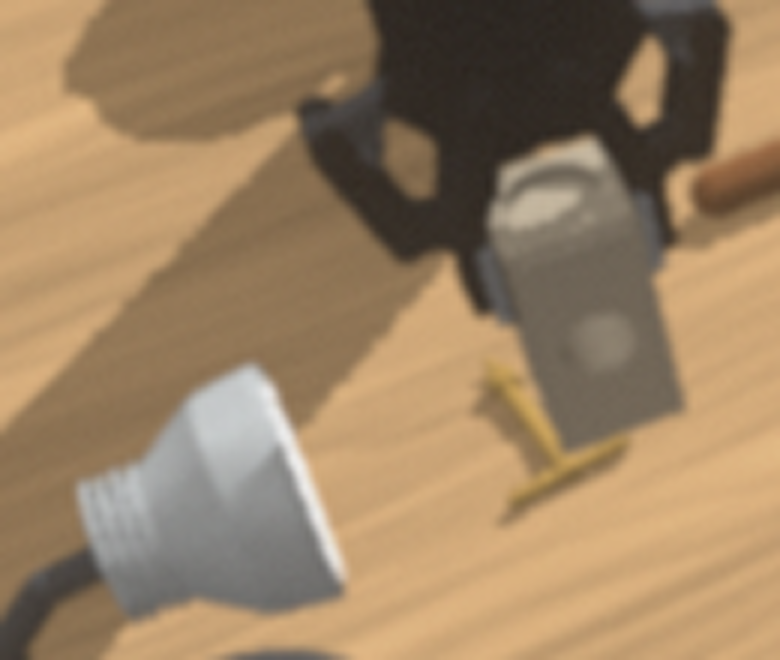

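View pics/top4c.png

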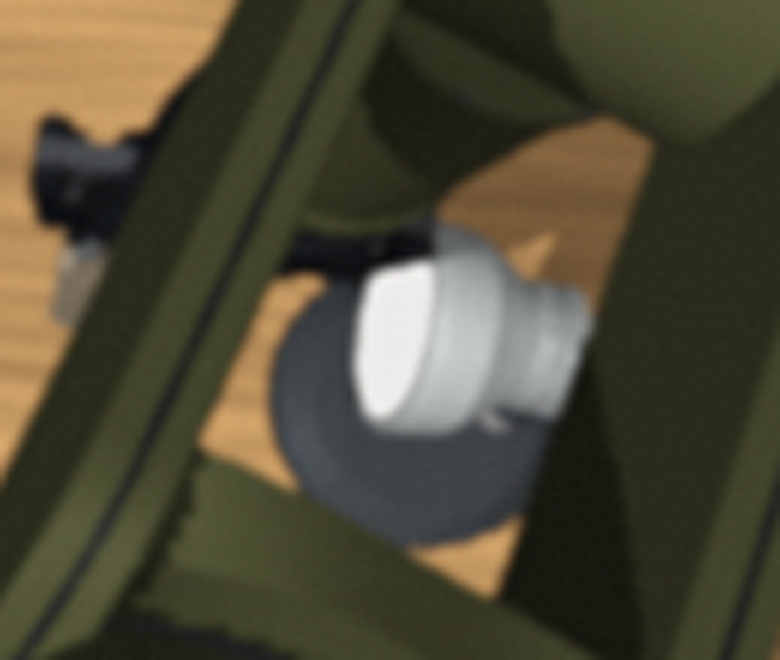

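Run:
```python
from h import *
p=np.array([.5832,-.2137,.216-.0717]);a=np.radians(-4.9)
Rz=np.array([[np.cos(a),-np.sin(a),0],[np.sin(a),np.cos(a),0],[0,0,1]])
L=np.array([[.023,.02,.003],[.023,-.02,.003],[.021,.023,0],[.021,-.023,0],[.023,.02,.097],[.023,-.02,.097],[-.021,.023,.1],[-.021,-.023,.1],[.023,0,.05],[0,0,.1]])
for d in([0,0,0],[0,0,.005],[.005,0,0],[0,.005,0]):
    print(((proj("scene",L@Rz.T+p+np.array(d))-[60,160]+.42)*6).round(0).astype(int).tolist())
s=cv2.imread("pics/scene4.png");cv2.imwrite("pics/s4z.png",cv2.resize(s[178:240,135:180],None,fx=12,fy=12,interpolation=cv2.INTER_CUBIC)[:600])
```

```text
[[682, 414], [575, 455], [690, 412], [566, 460], [638, 228], [519, 270], [603, 139], [471, 184], [605, 345], [556, 199]]
[[680, 405], [572, 446], [688, 403], [564, 451], [635, 217], [516, 259], [600, 128], [467, 173], [602, 336], [553, 188]]
[[688, 423], [580, 464], [696, 421], [572, 469], [644, 237], [525, 279], [609, 147], [476, 193], [611, 355], [562, 208]]
[[695, 408], [588, 449], [702, 406], [579, 454], [652, 222], [534, 264], [616, 134], [485, 178], [619, 339], [570, 193]]
```

View pics/s4z.png

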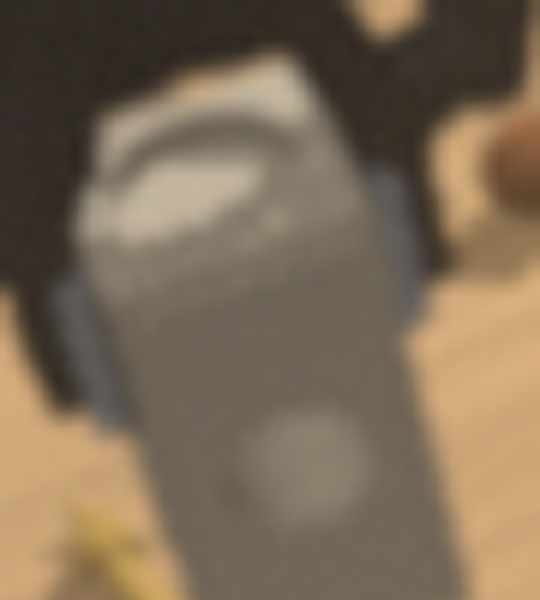

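The burner shows at the predicted place: window observed at crop (602,342), predicted (605,345), an offset of about 2–3 mm. The upper pads are on the rough sides. The air hole lies about 0.106 m in front of the glass, centred and at yaw 85°. Holding still.

Request:
{"op": "arm_command", "data": {
  "deltas": [
    [1,0,0,0,0,0,0],
    [1,0,0,0,0,0,0],
    [1,0,0,0,0,0,0],
    [1,0,0,0,0,0,0],
    [1,0,0,0,0,0,0],
    [1,0,0,0,0,0,0],
    [1,0,0,0,0,0,0],
    [1,0,0,0,0,0,0],
    [1,0,0,0,0,0,0],
    [1,0,0,0,0,0,0],
    [1,0,0,0,0,0,0],
    [1,0,0,0,0,0,0],
    [1,0,0,0,0,0,0],
    [1,0,0,0,0,0,0]
  ]
}}

```text
clock: 11.5
tool_pos: [0.5826, -0.2125, 0.2159]
eef_rot: [2.126, -2.313, -0.003]
ft_force: [0.4, -0.3, -4.4]
width: 0.0452
```

```bash
python3 to.py 0.583 -0.200 0.2157 -4.9 15
```

```text
11.5 pos [ 0.5826 -0.2125  0.2159] w 0.0452 yaw -94.82 tilt 0.12 f [ 0.4 -0.3 -4.4] j [-0.42  0.39  1.45  0.    1.3   1.24]
tot cm [-1.25  0.07  0.02] deg [ 1.000e-02  1.400e-01 -8.992e+01] per row [-0.08  0.    0.  ] [ 0.    0.01 -5.99]
```

Request:
{"op": "arm_command", "data": {
  "deltas": [
    [1,-0.4,0,0,0,0,-2],
    [1,-0.4,0,0,0,0,-4],
    [1,0,0,0,0,0,-6],
    [1,0,0,0,0,0,-6],
    [1,0,0,0,0,0,-6],
    [1,0,0,0,0,0,-6],
    [1,0,0,0,0,0,-6],
    [1,0,0,0,0,0,-6],
    [1,0,0,0,0,0,-6],
    [1,0,0,0,0,0,-6],
    [1,0,0,0,0,0,-6],
    [1,0,0,0,0,0,-6],
    [1,0,0,0,0,0,-5],
    [1,0,0,0,0,0,-3],
    [1,0,0,0,0,0,0]
  ]
}}

```text
clock: 13.0
tool_pos: [0.5833, -0.1991, 0.216]
eef_rot: [-3.105, 0.446, 0.004]
ft_force: [-0.2, -0.2, -5.6]
width: 0.0455
```

```bash
python3 to.py 0.583 -0.210 0.1815 -4.9 3
```

```text
13.0 pos [ 0.5833 -0.1991  0.216 ] w 0.0455 yaw -16.34 tilt 0.28 f [-0.2 -0.2 -5.6] j [-0.4   0.39  1.46  0.    1.3  -0.12]
tot cm [0.29 1.06 3.45] deg [ -0.25   0.14 -11.44] per row [0.1  0.35 1.15] [-0.08  0.05 -3.81]
```

Request:
{"op": "arm_command", "data": {
  "deltas": [
    [1,0,0.2,0.4,0,0,-3],
    [1,0,0.4,0.8,0,0,-4],
    [1,0,0.3,0.8,0,0,-3],
    [1,0,0.1,0.8,0,0,-1.5],
    [1,0,0,0.6,0,0,0],
    [1,0,0,0,0,0,0]
  ]
}}

```text
clock: 13.6
tool_pos: [0.5817, -0.2077, 0.1812]
eef_rot: [-3.134, 0.125, 0.001]
ft_force: [0.1, -0.0, -5.1]
width: 0.0453
```

```bash
python3 to.py 0.583 -0.210 0.1815 -4.9 1
```

```text
13.6 pos [ 0.5817 -0.2077  0.1812] w 0.0453 yaw -4.56 tilt 0.28 f [ 0.1 -0.  -5.1] j [-0.41  0.42  1.5   0.    1.23 -0.34]
tot cm [ 0.15  0.22 -0.03] deg [-0.28  0.03  0.34] per row [ 0.15  0.22 -0.03] [-0.28  0.03  0.34]
```

Request:
{"op": "arm_command", "data": {
  "deltas": [
    [1,0.1,0.2,0,-0.2,0,0.2],
    [1,0,0,0,0,0,0],
    [1,0,0,0,0,0,0]
  ]
}}

```text
clock: 13.9
tool_pos: [0.5831, -0.2097, 0.1816]
eef_rot: [-3.138, 0.133, -0.0]
ft_force: [0.2, 0.1, -4.9]
width: 0.0452
```

```bash
python3 to.py 0.583 -0.210 0.1815 -4.9 1; python3 ov.py 5;python3 - <<'E'
import cv2
s=cv2.imread("pics/scene5.png");cv2.imwrite("pics/s5z.png",cv2.resize(s[185:247,130:190],None,fx=9.5,fy=9.5,interpolation=cv2.INTER_CUBIC))
E
```

```text
13.9 pos [ 0.5831 -0.2097  0.1816] w 0.0452 yaw -4.85 tilt 0.07 f [ 0.2  0.1 -4.9] j [-0.41  0.42  1.5   0.    1.23 -0.33]
tot cm [-0.    0.03  0.01] deg [-0.07 -0.    0.05] per row [-0.    0.03  0.01] [-0.07 -0.    0.05]
scene corners top(++,-+,--,+-),bottom [[629, 203], [502, 248], [541, 334], [672, 285], [674, 389], [558, 434], [596, 519], [716, 472]]
 win+,-,air+,- [[673, 340], [550, 387], [609, 383], [649, 467]]
top corners top(++,-+,--,+-),bottom [[77, 293], [201, 316], [217, 197], [95, 174], [21, 337], [132, 358], [147, 251], [38, 230]]
 win+,-,air+,- [[56, 259], [172, 282], [85, 341], [102, 232]]
```

View pics/scene5c.png

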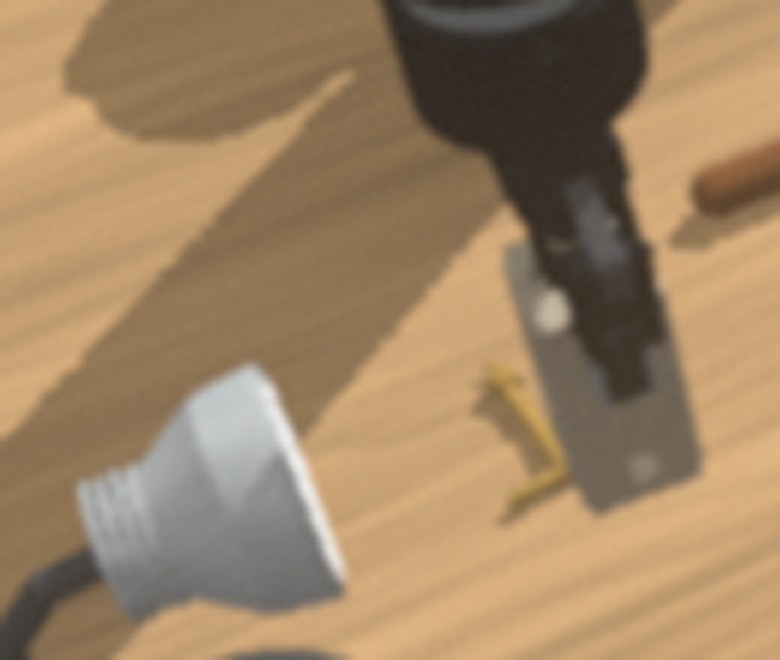

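View pics/top5.png

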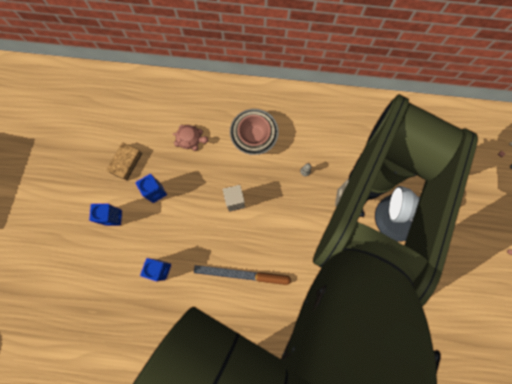

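View pics/scene5.png

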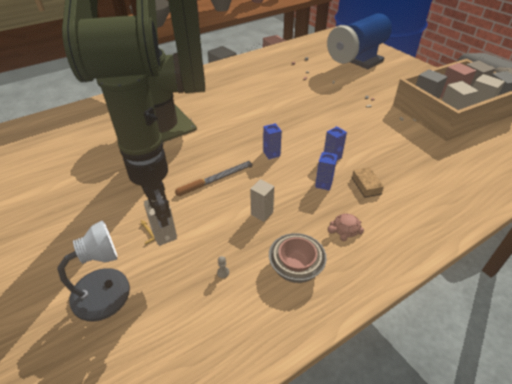

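Air hole observed at crop (643,467) against predicted (649,467), and the corners agree to about 2 mm. The window is therefore at about (0.583, -0.210, 0.160), 0.11 m in front of the glass. Bystanders are unmoved. I'll settle briefly and hand in.

Request:
{"op": "arm_command", "data": {
  "deltas": [
    [1,0,0,0,0,0,0],
    [1,0,0,0,0,0,0],
    [1,0,0,0,0,0,0],
    [1,0,0,0,0,0,0],
    [1,0,0,0,0,0,0],
    [1,0,0,0,0,0,0]
  ]
}}

```text
clock: 14.6
tool_pos: [0.5833, -0.2098, 0.1823]
eef_rot: [-3.138, 0.133, -0.002]
ft_force: [-0.2, 0.1, -5.6]
width: 0.0453
```

```bash
python3 to.py 0.583 -0.210 0.1815 -4.9 1; python3 -c "
from plant import *
print(hand_in())"
```

```text
14.6 pos [ 0.5833 -0.2098  0.1823] w 0.0453 yaw -4.85 tilt 0.09 f [-0.2  0.1 -5.6] j [-0.41  0.42  1.5   0.    1.23 -0.33]
tot cm [-0.03  0.02  0.08] deg [-0.04 -0.08  0.05] per row [-0.03  0.02  0.08] [-0.04 -0.08  0.05]
the job is handed in; nothing more can be done
None
```

The job is handed in at 14.6 s, with the gripper still holding the burner in the light. No verdict was reported.

- **What I did:** I gripped the burner by its rough-sawn sides. I held the air hole in the beam about 0.106 m in front of the glass for 1.4 s. Then I gave it a quarter turn and brought the window to about 0.11 m from the glass, at the beam's height.
- **Last checks:** The last readings put the tool within 1 mm of target, with a tilt of 0.1° and a yaw error of 0.05°. The jaws stood at 45.3 mm, and about 5 N of weight showed the burner was held. The bystanders looked unmoved in both pictures, although the arm blocked part of the top view.
- **What disagreed:** The burner appeared 2–3 mm from where I calculated in the scene camera, in both holds. That is close to the 2 mm calibration error and well inside the 12 mm allowed, so I did not correct it. In both holds the arm mostly hid the burner from the top camera, so I checked the held poses from one view only. The beam direction, about 85°, comes from fitting the outline of the lamp glass.

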